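# Gauge the depth of a keyway and sort by the reading

### The arm

A 6-joint arm with a two-finger parallel gripper is mounted at the origin on a cart in front of the work surface, level with it; the furniture and walls round the work are solid. World frame = base frame: x ahead of the robot, y to its left, z up, the work surface at z = 0. Lengths are in m, angles in rad, forces in N, time in s.
With the tool pointing down it reaches from about 0.225 to 0.875 m from the base axis. Payload 3.4 kg.
Tool frame: the origin (TCP) lies at the very end of the fingers, on their centre line; the grasp point (between the pads) lies 19 mm behind it (manip.pinch_z is the distance from the TCP to the grasp point, in m); z points along the fingers, y is the line along which they close (so a half turn about z gives the same grasp; the last joint's range is limited). The gripper opens to 85 mm and grips with 20 to 120 N. Pads are 22 mm wide; open, the fingers measure 114 mm over their backs; the gripper's body (76 mm by 85 mm) begins 54 mm behind the grasp point. The pads swing forward as they close: fully open they stand 13 mm farther back than shut.
Start: joints at [1.205, 0.276, 1.505, -0, 1.361, -0.121], TCP at [0.139, 0.558, 0.231] pointing down, gripper open.
Joint ranges: [-2.89, 2.89], [-0.75, 2.08], [0.22, 2.7], [-1.18, 4.32], [0.11, 2.71], [-2.7, 2.7]. Speed limits (rad/s): [2.57, 2.57, 3.14, 3.14, 3.14, 3.14].

### API

Orientations are given as a unit quaternion [w, x, y, z].
In Python, from rig import manip gives the robot as it stands. The module is installed in compiled form; this text tells all that it offers.
- The arm moves only by the shell command python3 -m jog 'ROWS' [FORCE]. ROWS is JSON, a list of rows, each an object of numbers: "dx", "dy", "dz": the shift along the tool's x, y, z each as a share of 25 cm, from -1 to 1; "ax", "ay", "az": the turn, a rotation vector about the tool's x, y, z each as a share of 90 degrees, from -1 to 1; "grip": the opening, from -1 (shut) to 1 (fully open), so that 0 is half open. A call has 1 to 5 rows; each row is the pose to reach, as a shift and turn from the pose commanded when the call began, along the tool's axes at that moment; what a row does not reach only later rows make up. A row lasts 1/12 s, in which the tool goes at most 41.7 mm and 7.16 degrees, less where a joint would pass 70% of its speed; a pose out of reach is approached as far as the arm can. A call with a number of a shift or a turn outside -1 to 1 is refused whole. A call with a gripper value outside its range is refused whole. The fingers move at their own pace and stop on an object; FORCE is the grip in N (left out, the last holds). Time passes only in rows, so rows that repeat a pose let the fingers close. It gives the time, the measured TCP pose, the force, the opening and the grip force at its end, in the units of the state.
- manip.get_state(): the state, without advancing time (a new reading comes with each control period).
- manip.get_image(name): name is "scene" or "side" or "wrist"; returns a dict with "img" (420x560x3 uint8, red, green, blue), "mtx" (3x3 intrinsics, pixels), "world_to_cam" (4x4, takes a point from world to camera coordinates); the wrist camera has in their place "T_tool_cam" (4x4, takes a point from camera to tool coordinates, whose origin is the TCP and whose axes are the flange's). Camera axes: x right, y down, z forward; pixel columns grow to the right and rows downward; lengths in m; the calibration is good to about 2 mm. The wrist camera is an equidistant fisheye: a pixel r from the principal point sees the ray r / f radians off the axis. A picture is of the moment at which its call begins: read the wrist's pose just before it. There is no depth.
- manip.sign_off(): hands the job in; it is judged then, once.
The state is a dict: "clock": time; "qpos": joint angles; "qd": joint speeds; "effort": joint torques, N m; "position": TCP position; "ee_rot": TCP orientation; "contact_force": force on the tool from outside, world axes, zero at the start; "moment": the same for the moment, N m; "width": finger opening in m; "gripper_force": force on a finger pad.
Only numpy, scipy, OpenCV 4.12 (cv2) and the standard library are available. Lean on these libraries where they do the work, as an engineer would, in place of code of your own. Each camera call takes 0.05 s, during which the arm holds its last target. There are 200 camera calls.

### The job

Take the depth gauge out of its grey stand, find the keyway in the board with its sprung probe, and press the gauge down gently (never more than 25 N) until its foot sits flat on the board with the probe standing in the keyway, and hold it there a moment. The yellow drag pointer keeps the highest reading: do not push the probe far in against the top of the board beforehand, for a pointer that is pushed further than the keyway itself pushes it spoils the reading. Then stand the gauge upright, foot flat, in the green stand if the keyway is 13 mm deep or more (pointer in the green zone), or in the red stand if it is shallower (pointer in the red zone), and let go, leaving the other things on the bench where they are.

Things in the scene. Friction and masses are not known exactly. Their poses are not given: they have to be found in the camera images.
- gauge_center (a point): Depth gauge, loose, 0.22 kg: black column 24 (x) x 26 (y) x 70 mm on a steel foot 36 (x) x 64 (y) x 8 mm; 81 mm high with the button on top. Grip the column by its y faces (26 mm). This point is in the column's axis, 45 mm above the foot's underside. z up; on the -x face are the scale (green low, red high) and two tabs that stick out 7 mm.
- gauge_foot (a point): Same gauge: centre of its foot's underside, same axes. A round probe, 6 mm thick, sticks out 24 mm below this point, pushed out by a spring (gives at 3 N, then 0.2 N more per mm, 7.8 N fully in). The spring is stronger than the gauge's weight, so the gauge does not seat by itself.
- probe (a joint): How far the probe is pushed up into the gauge, m: 0 = fully out (24 mm below the foot), 0.024 = flush with the foot. With the foot flat on the board and the probe on the floor of the keyway, depth = 0.024 - this.
- pointer (a joint): Height of the yellow drag pointer on the gauge's front, m: pushed up by the probe's steel tab and held by friction, so it keeps the largest value that joint probe has had. Keyway depth = 0.024 - this, after gauging; up to 0.011 is in the green zone (13 mm deep or more), above is in the red zone.
- pointer_edge (a point): Lower edge of the yellow pointer (18 x 6 x 4 mm), 15.5 mm in front (-x) of the column's axis.
- probe_tab (a point): Upper edge of the probe's steel tab (6 x 6 x 4 mm) below the pointer; it lies against the pointer's lower edge while the probe sets a new highest reading.
- jig_top (a point): Point fixed to the jig: middle of the jig, at the height of the board's top face (40 mm above the jig's underside); axes as body jig. The board may lie up to 10 mm to either side along y, so the keyway's middle is somewhere between y = -10 and +10 mm from this point (where is not given). The keyway is 8 to 18 mm deep.
- jig: Jig fixed to the bench; origin at the centre of its underside, x along the keyway, z up. Plywood base 150 (x) x 180 (y) x 10 mm, aluminium fences at y = +-80 mm and an end stop at x = +68 mm, 28 mm high. It holds a wooden board 124 (x) x 121 (y) x 30 mm with one straight keyway, 9 mm wide, along all of x in the board's middle.
- gauge: The gauge as a body; origin and axes as point gauge_foot.
- home_well (a point): Centre of the mouth of the well in the top of the grey stand, a painted block 56 (x) x 90 (y) x 36 mm fixed to the bench (top 36 mm above it); the well is 16 x 16 mm and 30 mm deep, so the gauge's probe hangs free in it while the foot rests on the top. The gauge starts here, its axes along the stand's.
- green_well (a point): Centre of the mouth of the well in the top of the green stand, a painted block 56 (x) x 90 (y) x 36 mm fixed to the bench (top 36 mm above it); the well is 16 x 16 mm and 30 mm deep, so the gauge's probe hangs free in it while the foot rests on the top. Green and red may change places.
- red_well (a point): Centre of the mouth of the well in the top of the red stand, a painted block 56 (x) x 90 (y) x 36 mm fixed to the bench (top 36 mm above it); the well is 16 x 16 mm and 30 mm deep, so the gauge's probe hangs free in it while the foot rests on the top. Green and red may change places.
- sanding_block: Red sanding block 62 x 115 x 37 mm, loose on the bench, to be left alone; origin at the centre of its underside, longest side along its y.
- block_plane: Metal block plane 48 x 177 x 52 mm, loose on the bench, to be left alone; origin at the centre of its underside, longest side along its y.
- screw_jar: Glass jar of screws with a red lid, 60 mm across, 88 mm high, loose on the bench, to be left alone; origin at the centre of its underside.
- tape_measure: Yellow tape measure 34 x 76 x 60 mm, loose on the bench, to be left alone; origin at the centre of its underside, longest side along its y.
Things that resemble listed ones, but are neither listed nor needed, are in the scene too. What is shaped like the part that bears green_well but purple is not meant.

How it is judged:
On the way:
1. foot flat on the board (2 mm, 0.04 rad) within 35 mm of the jig's middle, probe at least 5 mm down in the keyway, pointer lying on the probe's tab (2 mm), for 0.3 s (horizontal distance between gauge_foot and jig_top below 0.035 m and z of gauge_foot in the frame of jig_top between -0.003 and 0.002 m and angle between gauge_foot's own z axis and vertical below 0.04 rad and value of joint probe below 0.019 m and z of pointer_edge in the frame of probe_tab below 0.002 m), for 0.3 s.
At the end, for the whole second after the job is handed in: The gauge stands at rest, upright (within 0.06 rad), with its foot on top of the stand (3 mm) and centred on the well (10 mm): in the green stand if the pointer is at or below 11 mm (keyway 13 mm deep or more), in the red stand if above; between 10 and 12 mm either stand is accepted (((value of joint pointer below 0.012 m and horizontal distance between gauge_foot and green_well below 0.01 m and z of gauge_foot in the frame of green_well between -0.003 and 0.003 m) or (value of joint pointer above 0.01 m and horizontal distance between gauge_foot and red_well below 0.01 m and z of gauge_foot in the frame of red_well between -0.003 and 0.003 m)) and angle between gauge_foot's own z axis and vertical below 0.06 rad and linear speed of gauge below 0.02 m/s); the robot touches nothing.
It fails at once if the gauge is pressed on the board or jig with more than 25 N (contact force between gauge and jig above 25 N).
It fails at once if a bystander (sanding block, block plane, screw jar, tape measure) is moved more than 20 mm (distance of any of sanding_block, block_plane, screw_jar, tape_measure from where it was at the start of the episode above 0.02 m).
It also fails if it takes over 67 s, if anything falls off the work surface, if the arm or the gripper's body presses on something with over 40 N, if the wrist force passes 120 N, or if a joint passes its speed limit or range.

## Working session

There is one attempt and no reset: what is moved stays moved. The work goes in short steps, Python scripts to look and compute and a shell command to move; the robot and the scene stay as the last step left them, time stands still between calls to the robot, and variables do not carry over. Pictures are saved under pics/ and viewed, at most 10 in all, crops included, and the job is handed in when it is done.

```bash
mkdir -p pics
cat > h.py <<'E'
import numpy as np, cv2
from rig import manip
from scipy.spatial.transform import Rotation as R
def save(n,img,crop=None,s=1):
    if crop: img=img[crop[1]:crop[3],crop[0]:crop[2]]
    cv2.imwrite('pics/'+n,cv2.resize(img[...,::-1],None,fx=s,fy=s,interpolation=cv2.INTER_CUBIC))
def ray(d,u,v):
    K=d['mtx'];W=d['world_to_cam'];r=W[:3,:3].T@np.linalg.solve(K,[u,v,1]);return -W[:3,:3].T@W[:3,3],r
def onz(d,u,v,z):
    o,r=ray(d,u,v);return o+r*(z-o[2])/r[2]
def proj(d,p):
    W=d['world_to_cam'];q=d['mtx']@(W[:3,:3]@np.asarray(p,float)+W[:3,3]);return q[:2]/q[2]
def wpose(s):
    T=np.eye(4);q=s['ee_rot'];T[:3,:3]=R.from_quat([q[1],q[2],q[3],q[0]]).as_matrix();T[:3,3]=s['position'];return T
def wz(s,d,u,v,z):
    K=d['mtx'];x=(u-K[0,2])/K[0,0];y=(v-K[1,2])/K[1,1];t=np.hypot(x,y)
    r=np.array([x/t*np.sin(t),y/t*np.sin(t),np.cos(t)]) if t>0 else np.array([0,0,1.])
    T=wpose(s)@d['T_tool_cam'];r=T[:3,:3]@r;return T[:3,3]+r*(z-T[2,3])/r[2]
def wproj(s,d,p):
    T=np.linalg.inv(wpose(s)@d['T_tool_cam']);q=T[:3,:3]@np.asarray(p,float)+T[:3,3]
    t=np.arctan2(np.hypot(*q[:2]),q[2]);n=q[:2]/np.hypot(*q[:2]);K=d['mtx'];return K[0,2]+K[0,0]*t*n[0],K[1,2]+K[1,1]*t*n[1]
E
python3 - <<'E'
from h import *
import pickle
s=manip.get_state();print(s)
D={n:manip.get_image(n) for n in('scene','side','wrist')}
pickle.dump((s,D),open('d0.pkl','wb'))
save('all.png',np.vstack([np.hstack([D['scene']['img'],D['side']['img']])]),s=.7)
save('scene.png',D['scene']['img'],s=1.42);save('side.png',D['side']['img'],s=1.42);save('wrist.png',D['wrist']['img'])
print(D['wrist']['mtx'],D['wrist']['T_tool_cam'])
E
```

```text
{'clock': 0.0, 'qpos': array([ 1.20500981e+00,  2.76584261e-01,  1.50611750e+00, -2.16187945e-05,
        1.36067052e+00, -1.20993533e-01]), 'qd': array([ 5.37461157e-04,  5.86358898e-05,  6.65854975e-04, -9.37906452e-05,
        1.04887897e-03, -3.53262447e-04]), 'effort': array([ 3.02673334e-04, -4.16787708e+01, -2.45800334e+01, -2.37696750e-04,
        1.11483992e-02,  2.03739788e-06]), 'position': array([0.13917907, 0.55737386, 0.23045204]), 'ee_rot': array([-2.04181928e-04,  1.22088825e-01,  9.92518779e-01, -8.66135748e-04]), 'contact_force': array([0.44750163, 0.05202214, 0.58813701]), 'moment': array([ 0.0210946 , -0.00636574, -0.02743995]), 'gripper_force': 0.0, 'width': 0.08530981677951918}
[[325.1922621    0.         280.10949121]
 [  0.         325.1922621  206.99341525]
 [  0.           0.           1.        ]] [[-1.82523061e-04 -9.48100461e-01 -3.17970883e-01  8.24571600e-02]
 [ 9.99999415e-01 -5.11913194e-04  9.52358213e-04  6.38982024e-04]
 [-1.06570475e-03 -3.17970523e-01  9.48100000e-01 -1.42629018e-01]
 [ 0.00000000e+00  0.00000000e+00  0.00000000e+00  1.00000000e+00]]
```

View pics/scene.png

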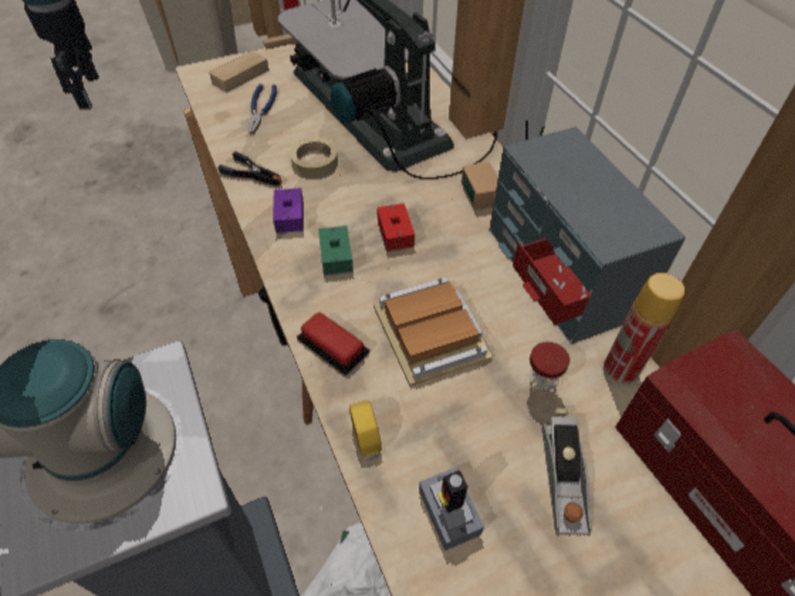

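View pics/side.png

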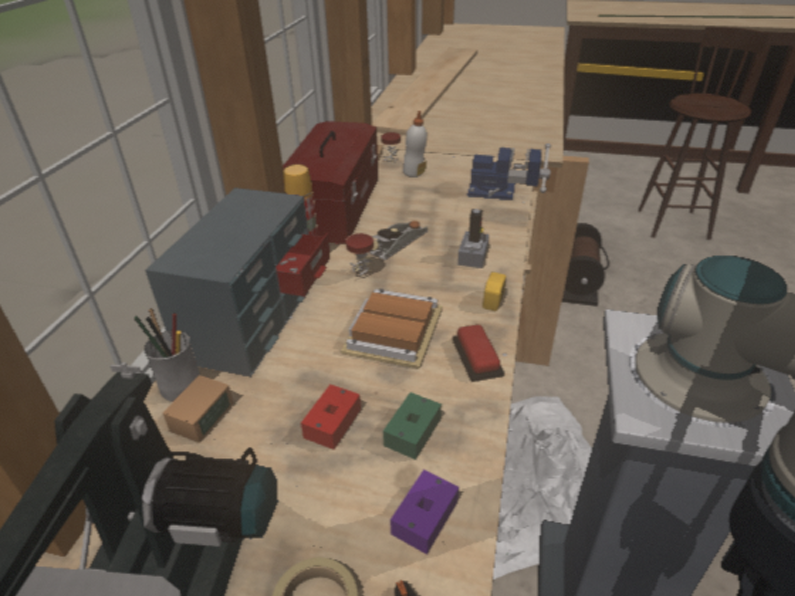

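The scene view shows the gauge on its grey stand at about (452,510) in the 1.42x picture. The jig with its board is at (432,325), the green stand at (336,248) and the red one at (396,225), with the purple decoy at (288,210). I'll work out rough positions from these.

Run:
```python
from h import *
import pickle
s,D=pickle.load(open('d0.pkl','rb'))
d=D['scene'];f=1.42
for n,u,v,z in [('grey c1',420,488,.036),('grey c2',482,520,.036),('grey c3',445,537,.036),('gauge button',455,480,.117),('green well',335,243,.036),('red well',396,219,.036),('jigtop',431,318,.04),('keyL',397,331,.04),('keyR',466,308,.04),('sand',333,338,.037),('tape',364,425,.06),('plane',568,470,.05),('jar',549,358,.088)]:
    print(n,onz(d,u/f,v/f,z).round(3))
d=D['side']
for n,u,v,z in [('gauge button',476,212,.117),('green well',413,418,.036),('red well',332,408,.036),('jigtop',396,318,.04),('keyL',358,315,.04),('keyR',432,323,.04)]:
    print('side',n,onz(d,u/f,v/f,z).round(3))
```

```text
grey c1 [ 0.402 -0.262  0.036]
grey c2 [ 0.459 -0.336  0.036]
grey c3 [ 0.403 -0.335  0.036]
gauge button [ 0.431 -0.298  0.117]
green well [0.461 0.228 0.036]
red well [0.592 0.24  0.036]
jigtop [ 0.545 -0.006  0.04 ]
keyL [ 0.482 -0.007  0.04 ]
keyR [ 0.61  -0.011  0.04 ]
sand [0.381 0.025 0.037]
tape [ 0.364 -0.152  0.06 ]
plane [ 0.598 -0.328  0.05 ]
jar [ 0.657 -0.178  0.088]
side gauge button [ 0.432 -0.287  0.117]
side green well [0.461 0.234 0.036]
side red well [0.59  0.242 0.036]
side jigtop [0.541 0.008 0.04 ]
side keyL [0.613 0.014 0.04 ]
side keyR [0.473 0.008 0.04 ]
```

```bash
python3 -m jog '[{"dx":-0.8,"dy":-0.48,"az":-0.156},{"dx":-0.8,"dy":-0.48,"az":-0.156},{"dx":-0.8,"dy":-0.48,"az":-0.156},{"dx":-0.8,"dy":-0.48,"az":-0.156},{"dx":-0.8,"dy":-0.48,"az":-0.156}]' 60
python3 -m jog '[{"dx":-0.66,"dy":-0.66},{"dx":-0.66,"dy":-0.66},{"dx":-0.66,"dy":-0.66},{"dx":-0.66,"dy":-0.66},{"dx":-0.66,"dy":-0.66}]'
python3 -m jog '[{"dx":0},{"dx":0}]'
python3 - <<'E'
from h import *
import pickle
s=manip.get_state();d=manip.get_image('wrist');pickle.dump((s,d),open('w1.pkl','wb'));save('w1.png',d['img'],s=1.42);print(s['clock'])
for p in [(.461,.231,.036),(.591,.241,.036)]: print(wproj(s,d,p))
E
```

```text
0.15
(np.float64(144.7379851995415), np.float64(400.355013494658))
(np.float64(180.12149393135482), np.float64(438.6865580732124))schema error: expected keys dx, dy, dz, ax, ay, az, grip
schema error: expected keys dx, dy, dz, ax, ay, az, grip
schema error: expected keys dx, dy, dz, ax, ay, az, grip
```

View pics/w1.png

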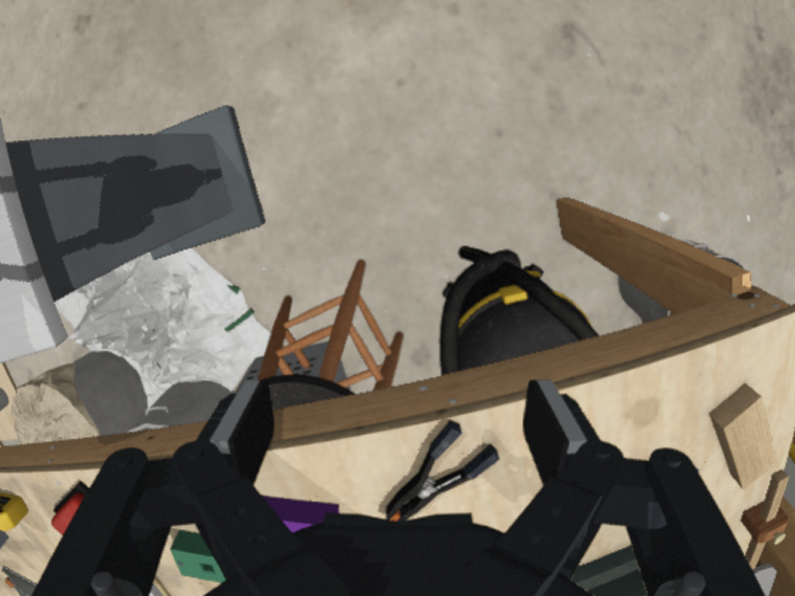

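The wrist view so far shows only the bench's edge; the jog command was refused because every key is required in each row. Repeating it with full rows.

```bash
python3 -m jog '[{"dx":-0.82,"dy":-0.47,"dz":0,"ax":0,"ay":0,"az":-0.156,"grip":1},{"dx":-0.82,"dy":-0.47,"dz":0,"ax":0,"ay":0,"az":-0.156,"grip":1},{"dx":-0.82,"dy":-0.47,"dz":0,"ax":0,"ay":0,"az":-0.156,"grip":1},{"dx":-0.82,"dy":-0.47,"dz":0,"ax":0,"ay":0,"az":-0.156,"grip":1},{"dx":-0.82,"dy":-0.47,"dz":0,"ax":0,"ay":0,"az":-0.156,"grip":1}]' 60
python3 -m jog '[{"dx":-0.68,"dy":-0.65,"dz":0,"ax":0,"ay":0,"az":0,"grip":1},{"dx":-0.68,"dy":-0.65,"dz":0,"ax":0,"ay":0,"az":0,"grip":1},{"dx":-0.68,"dy":-0.65,"dz":0,"ax":0,"ay":0,"az":0,"grip":1},{"dx":-0.68,"dy":-0.65,"dz":0,"ax":0,"ay":0,"az":0,"grip":1},{"dx":-0.68,"dy":-0.65,"dz":0,"ax":0,"ay":0,"az":0,"grip":1}]'
python3 -m jog '[{"dx":0,"dy":0,"dz":0,"ax":0,"ay":0,"az":0,"grip":1},{"dx":0,"dy":0,"dz":0,"ax":0,"ay":0,"az":0,"grip":1},{"dx":0,"dy":0,"dz":0,"ax":0,"ay":0,"az":0,"grip":1}]'
python3 - <<'E'
from h import *
import pickle
s=manip.get_state();d=manip.get_image('wrist');pickle.dump((s,d),open('w1.pkl','wb'));save('w2.png',d['img'],s=1.42);print(s['clock'],s['position'],s['ee_rot'])
for p in [(.461,.231,.036),(.591,.241,.036)]: print(wproj(s,d,p))
E
```

```text
clock: 0.62
position: [0.2865, 0.416, 0.2312]
ee_rot: [0.0, -0.001, 1.0, -0.0]
contact_force: [0.5, -0.0, 0.1]
width: 0.0856
gripper_force: 0.0
clock: 1.03
position: [0.4373, 0.2717, 0.2313]
ee_rot: [0.0, -0.0, 1.0, 0.0]
contact_force: [0.9, 0.6, -0.3]
width: 0.0857
gripper_force: 0.0
clock: 1.28
position: [0.436, 0.2734, 0.231]
ee_rot: [-0.001, 0.0, 1.0, 0.0]
contact_force: [1.2, -0.5, -0.4]
width: 0.0856
gripper_force: 0.0
1.2833 [0.43598459 0.2733503  0.23101352] [-6.44804681e-04  4.76419070e-04  9.99999664e-01  1.68130745e-04]
(np.float64(240.357992662169), np.float64(202.05452182126658))
(np.float64(253.4962284962826), np.float64(300.9867805417946))
```

View pics/w2.png

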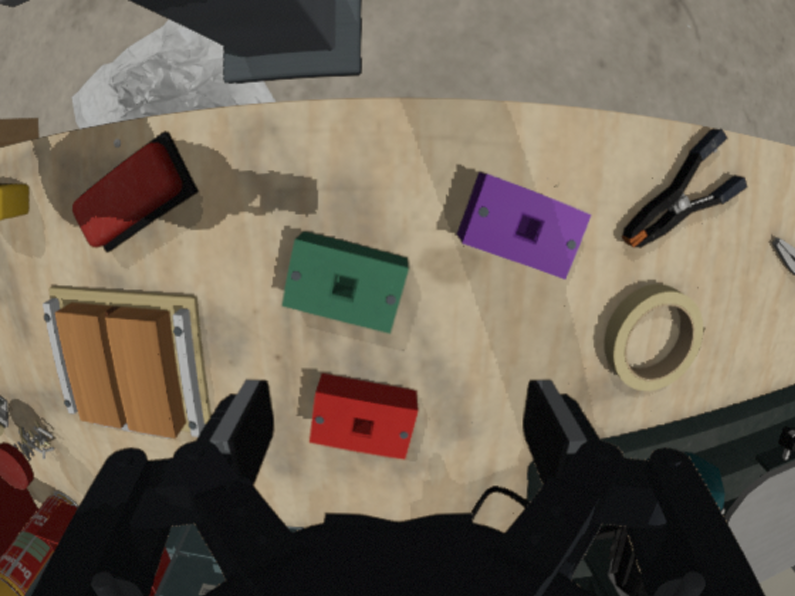

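The wrist view shows the green stand's screws at (296,275) and (390,299), with its well at (345,288). The red stand's screws are at (320,420) and (405,436). The jig's keyway runs from about (107,304) to (127,428). All of these are in the 1.42x picture.

Run:
```python
from h import *
import pickle
s,d=pickle.load(open('w1.pkl','rb'));f=1.42
def sub(u,v,r=6):
    # dark-blob centroid near click
    u,v=u/f,v/f;g=d['img'].astype(float).sum(2);x0,y0=int(u)-r,int(v)-r;p=g[y0:y0+2*r+1,x0:x0+2*r+1]
    w=np.clip(np.median(p)-p-40,0,None);yy,xx=np.mgrid[y0:y0+2*r+1,x0:x0+2*r+1];return (w*xx).sum()/w.sum(),(w*yy).sum()/w.sum()
for n,a,b,w in [('green',(296,275),(390,299),(345,288)),('red',(320,420),(405,436),(363,428))]:
    A,B,W=[wz(s,d,u/f,v/f,.036) for u,v in(a,b,w)]
    print(n,((A+B)/2).round(4),W.round(4),'len',np.linalg.norm(B-A).round(4),'yaw',np.degrees(np.arctan2(-(B-A)[0],(B-A)[1])).round(1),'hole dark',wz(s,d,*sub(*w,8),.036).round(4))
A,B=[wz(s,d,u/f,v/f,.04) for u,v in((107,304),(127,428))];print('key',A.round(4),B.round(4),((A+B)/2).round(4),np.degrees(np.arctan2((B-A)[1],(B-A)[0])))
```

```text
green [0.4611 0.2322 0.036 ] [0.4619 0.2338 0.036 ] len 0.0753 yaw -15.2 hole dark [0.4668 0.2745 0.036 ]
red [0.5921 0.2433 0.036 ] [0.5916 0.2437 0.036 ] len 0.0768 yaw -12.3 hole dark [0.5883 0.2422 0.036 ]
key [0.4744 0.0162 0.04  ] [0.6073 0.0018 0.04  ] [0.5409 0.009  0.04  ] -6.194726483118062<stdin>:7: RuntimeWarning: invalid value encountered in scalar divide
```

```bash
python3 -m jog '[{"dx":-0.32,"dy":-1,"dz":0,"ax":0,"ay":0,"az":0,"grip":1},{"dx":-0.32,"dy":-1,"dz":0,"ax":0,"ay":0,"az":0,"grip":1},{"dx":-0.32,"dy":-1,"dz":0,"ax":0,"ay":0,"az":0,"grip":1},{"dx":-0.32,"dy":-1,"dz":0,"ax":0,"ay":0,"az":0,"grip":1},{"dx":-0.32,"dy":-1,"dz":0,"ax":0,"ay":0,"az":0,"grip":1}]' 60
python3 -m jog '[{"dx":0,"dy":-0.16,"dz":0,"ax":0,"ay":0,"az":0,"grip":1},{"dx":0,"dy":-0.16,"dz":0,"ax":0,"ay":0,"az":0,"grip":1},{"dx":0,"dy":-0.16,"dz":0,"ax":0,"ay":0,"az":0,"grip":1},{"dx":0,"dy":-0.16,"dz":0,"ax":0,"ay":0,"az":0,"grip":1}]'
python3 - <<'E'
from h import *
import pickle
s=manip.get_state();d=manip.get_image('wrist');pickle.dump((s,d),open('w2.pkl','wb'));save('w3.png',d['img'],s=1.42);print(s['clock'],s['position'],s['ee_rot'])
E
```

```text
clock: 1.75
position: [0.4993, 0.0754, 0.2315]
ee_rot: [0.0, -0.002, 1.0, 0.0]
contact_force: [1.2, 0.3, -0.4]
width: 0.0853
gripper_force: 0.0
clock: 2.08
position: [0.4993, 0.0366, 0.2313]
ee_rot: [-0.0, -0.001, 1.0, 0.001]
contact_force: [0.7, 1.0, -0.6]
width: 0.0856
gripper_force: 0.0
2.0833 [0.49931941 0.0366495  0.23130003] [-1.69279055e-04 -7.21147481e-04  9.99999522e-01  6.38544683e-04]
```

View pics/w3.png

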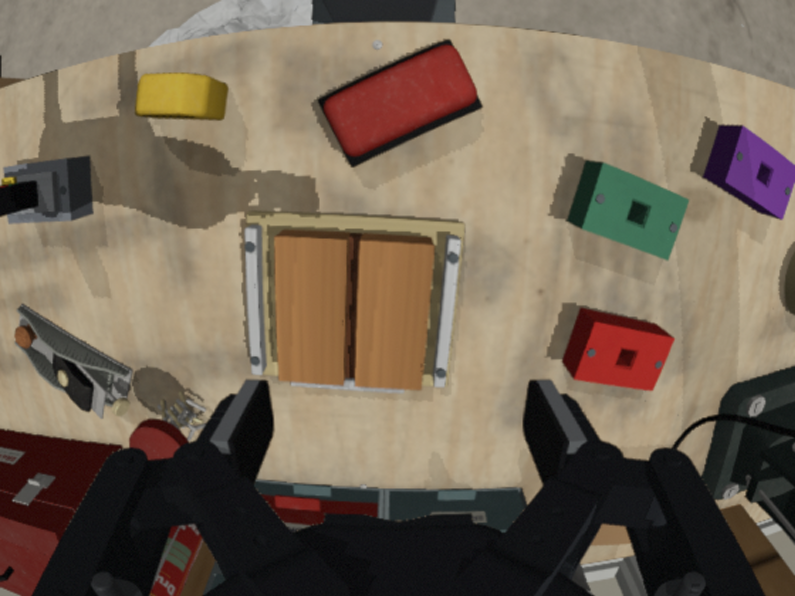

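The wrist view shows the jig with fence screws at (250,247), (256,361), (453,257) and (440,373). The keyway is a dark slot from (354,236) to (353,386), and the grey stand with the gauge is at the far left (45,190).

Run:
```python
from h import *
import pickle
s,d=pickle.load(open('w2.pkl','rb'));f=1.42
P=[wz(s,d,u/f,v/f,.038) for u,v in((250,247),(256,361),(453,257),(440,373))];print(np.round(P,4));print('mid',np.mean(P,0))
for v in (175,190,210,225,240,255,265):
    g=d['img'][v].astype(int).sum(1)
    print(v,list(g[238:262]),wz(s,d,245,v,.04)[:2].round(4),wz(s,d,255,v,.04)[:2].round(4))
for n,a,b,w in [('green',(600,199),(671,228),(637,213)),('red',(591,353),(657,365),(626,358))]:
    A,B,W=[wz(s,d,u/f,v/f,.036) for u,v in(a,b,w)]
    print(n,((A+B)/2).round(4),W.round(4),np.degrees(np.arctan2(-(B-A)[0],(B-A)[1])).round(1))
```

```text
[[ 0.4917 -0.0757  0.038 ]
 [ 0.5892 -0.0809  0.038 ]
 [ 0.5004  0.0796  0.038 ]
 [ 0.5985  0.073   0.038 ]]
mid [ 0.54495857 -0.00100153  0.038     ]
175 [np.int64(317), np.int64(314), np.int64(306), np.int64(303), np.int64(298), np.int64(281), np.int64(198), np.int64(164), np.int64(160), np.int64(159), np.int64(159), np.int64(98), np.int64(91), np.int64(106), np.int64(163), np.int64(274), np.int64(342), np.int64(348), np.int64(340), np.int64(337), np.int64(335), np.int64(342), np.int64(343), np.int64(343)] [0.4935 0.001 ] [0.4935 0.0116]
190 [np.int64(314), np.int64(311), np.int64(306), np.int64(301), np.int64(297), np.int64(278), np.int64(165), np.int64(142), np.int64(138), np.int64(78), np.int64(67), np.int64(77), np.int64(81), np.int64(120), np.int64(238), np.int64(345), np.int64(348), np.int64(342), np.int64(337), np.int64(335), np.int64(336), np.int64(341), np.int64(344), np.int64(343)] [5.099e-01 5.000e-04] [0.5099 0.0112]
210 [np.int64(314), np.int64(308), np.int64(301), np.int64(299), np.int64(276), np.int64(202), np.int64(162), np.int64(155), np.int64(150), np.int64(133), 
[... 1250 characters left out ...]
47), np.int64(350), np.int64(341), np.int64(335), np.int64(330), np.int64(327), np.int64(327), np.int64(326), np.int64(328), np.int64(340), np.int64(344)] [ 0.5874 -0.0023] [0.5873 0.0092]
265 [np.int64(311), np.int64(306), np.int64(309), np.int64(302), np.int64(223), np.int64(175), np.int64(168), np.int64(162), np.int64(110), np.int64(89), np.int64(105), np.int64(152), np.int64(320), np.int64(352), np.int64(342), np.int64(336), np.int64(329), np.int64(326), np.int64(323), np.int64(321), np.int64(323), np.int64(334), np.int64(341), np.int64(346)] [ 0.6006 -0.0029] [0.6005 0.0088]
green [0.462  0.2316 0.036 ] [0.4614 0.2313 0.036 ] -15.5
red [0.5921 0.2422 0.036 ] [0.5908 0.2424 0.036 ] -12.0
```

```bash
python3 -m jog '[{"dx":0.3,"dy":-0.9,"dz":0,"ax":0,"ay":0,"az":0,"grip":1},{"dx":0.3,"dy":-0.9,"dz":0,"ax":0,"ay":0,"az":0,"grip":1},{"dx":0.3,"dy":-0.9,"dz":0,"ax":0,"ay":0,"az":0,"grip":1},{"dx":0.3,"dy":-0.9,"dz":0,"ax":0,"ay":0,"az":0,"grip":1},{"dx":0.3,"dy":-0.9,"dz":0,"ax":0,"ay":0,"az":0,"grip":1}]' 60
python3 -m jog '[{"dx":0,"dy":-0.2,"dz":0,"ax":0,"ay":0,"az":0,"grip":1},{"dx":0,"dy":-0.4,"dz":0,"ax":0,"ay":0,"az":0,"grip":1},{"dx":0,"dy":-0.4,"dz":0,"ax":0,"ay":0,"az":0,"grip":1},{"dx":0,"dy":-0.4,"dz":0,"ax":0,"ay":0,"az":0,"grip":1},{"dx":0,"dy":-0.4,"dz":0,"ax":0,"ay":0,"az":0,"grip":1}]'
python3 - <<'E'
from h import *
import pickle
s=manip.get_state();d=manip.get_image('wrist');pickle.dump((s,d),open('w3.pkl','wb'));save('w4.png',d['img'],s=1.42);print(s['clock'],s['position'],s['ee_rot'])
E
```

```text
clock: 2.55
position: [0.4339, -0.1617, 0.2315]
ee_rot: [0.0, -0.003, 1.0, 0.0]
contact_force: [1.0, 1.2, -0.6]
width: 0.0854
gripper_force: 0.0
clock: 2.97
position: [0.4347, -0.2613, 0.231]
ee_rot: [-0.0, -0.001, 1.0, 0.001]
contact_force: [-0.1, -0.4, 0.5]
width: 0.0852
gripper_force: 0.0
2.9667 [ 0.43469361 -0.26126887  0.23098512] [-1.38809233e-04 -6.31399031e-04  9.99999441e-01  8.37261829e-04]
```

View pics/w4.png

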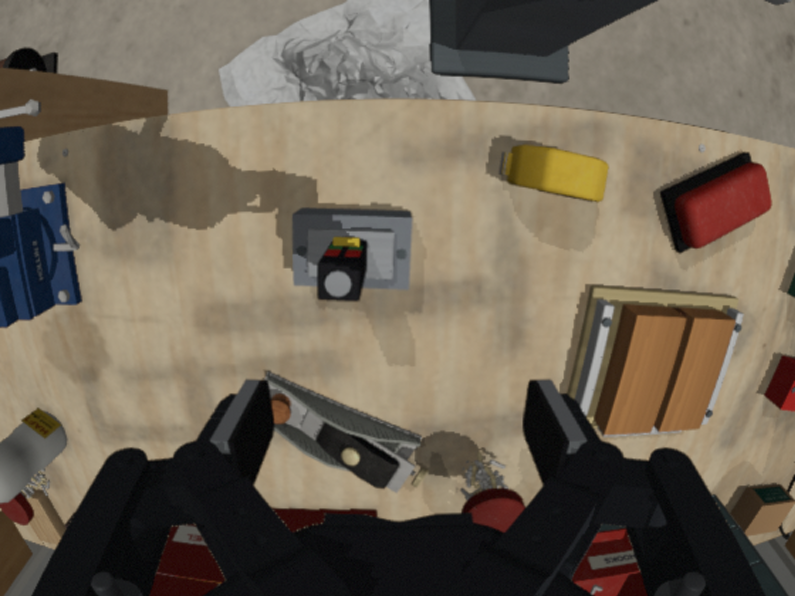

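The wrist view shows the gauge's button at (338,283), its stand's screws at (301,251) and (402,254), and its foot's front edge from (310,231) to (395,231).

Run:
```python
from h import *
import pickle
s,d=pickle.load(open('w3.pkl','rb'));f=1.42
A,B=[wz(s,d,u/f,v/f,.036) for u,v in((301,251),(402,254))]
print('stand mid',(A+B)/2,np.degrees(np.arctan2(-(B-A)[0],(B-A)[1])))
print('button',wz(s,d,338/f,283/f,.117))
A,B,C=[wz(s,d,u/f,v/f,.044) for u,v in((310,231),(395,231),(392,287))]
print('foot front',A,B,C,np.degrees(np.arctan2(-(B-A)[0],(B-A)[1])))
A,B=[wz(s,d,u/f,v/f,.114) for u,v in((326,266),(363,269))];print('col top front edge?',A,B)
save('z1.png',d['img'],(190,135,310,225),6)
```

```text
stand mid [ 0.43264864 -0.29499897  0.036     ] -2.0751273319365993
button [ 0.43177692 -0.29499402  0.117     ]
foot front [ 0.41438927 -0.32412649  0.044     ] [ 0.41492328 -0.26184835  0.044     ] [ 0.45752333 -0.26411886  0.044     ] -0.49127642573904196
col top front edge? [ 0.42225207 -0.30212753  0.114     ] [ 0.42416655 -0.28035213  0.114     ]
```

View pics/z1.png

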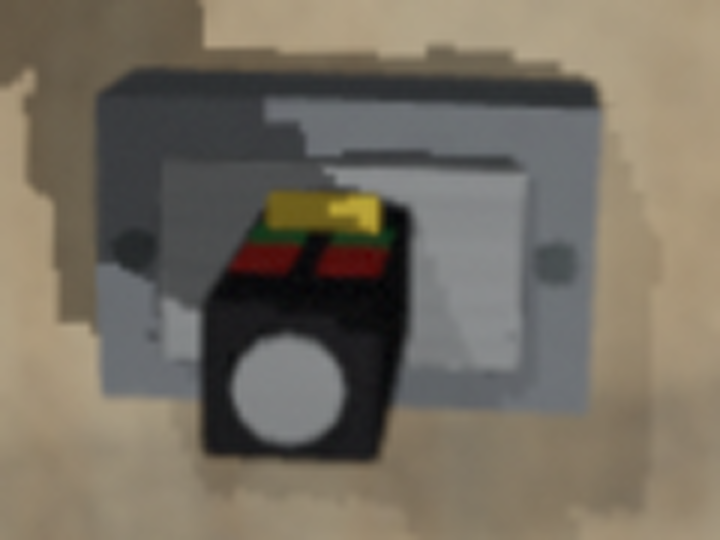

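The close crop shows the gauge upright with nearly zero yaw and the pointer at its lowest; grasp centre is (0.432,-0.295).

```bash
python3 -m jog '[{"dx":0.01,"dy":-0.135,"dz":0,"ax":0,"ay":0,"az":0.016,"grip":1},{"dx":0.01,"dy":-0.135,"dz":0.1,"ax":0,"ay":0,"az":0.016,"grip":1},{"dx":0.01,"dy":-0.135,"dz":0.2,"ax":0,"ay":0,"az":0.016,"grip":1},{"dx":0.01,"dy":-0.135,"dz":0.3,"ax":0,"ay":0,"az":0.016,"grip":1},{"dx":0.01,"dy":-0.135,"dz":0.3,"ax":0,"ay":0,"az":0.016,"grip":1}]' 60
python3 -m jog '[{"dx":0,"dy":0,"dz":0,"ax":0,"ay":0,"az":0,"grip":1},{"dx":0,"dy":0,"dz":0,"ax":0,"ay":0,"az":0,"grip":1},{"dx":0,"dy":0,"dz":0,"ax":0,"ay":0,"az":0,"grip":1}]'
```

```text
clock: 3.43
position: [0.4294, -0.2913, 0.1521]
ee_rot: [-0.004, 0.011, 1.0, 0.004]
contact_force: [0.1, 0.5, 0.2]
width: 0.0858
gripper_force: 0.0
clock: 3.68
position: [0.4329, -0.2963, 0.1582]
ee_rot: [0.001, 0.012, 1.0, -0.001]
contact_force: [1.1, -0.2, -0.3]
width: 0.085
gripper_force: 0.0
```

```bash
python3 -m jog '[{"dx":0.002,"dy":0.004,"dz":0.13,"ax":0,"ay":0,"az":0,"grip":1},{"dx":0.002,"dy":0.004,"dz":0.25,"ax":0,"ay":0,"az":0,"grip":1},{"dx":0.002,"dy":0.004,"dz":0.34,"ax":0,"ay":0,"az":0,"grip":1},{"dx":0.002,"dy":0.004,"dz":0.385,"ax":0,"ay":0,"az":0,"grip":1},{"dx":0.002,"dy":0.004,"dz":0.385,"ax":0,"ay":0,"az":0,"grip":1}]' 60
python3 -m jog '[{"dx":0,"dy":0,"dz":0,"ax":0,"ay":0,"az":0,"grip":1},{"dx":0,"dy":0,"dz":0,"ax":0,"ay":0,"az":0,"grip":-0.3},{"dx":0,"dy":0,"dz":0,"ax":0,"ay":0,"az":0,"grip":-1},{"dx":0,"dy":0,"dz":0,"ax":0,"ay":0,"az":0,"grip":-1},{"dx":0,"dy":0,"dz":0,"ax":0,"ay":0,"az":0,"grip":-1}]' 60
python3 -m jog '[{"dx":0,"dy":0,"dz":0,"ax":0,"ay":0,"az":0,"grip":-1},{"dx":0,"dy":0,"dz":0,"ax":0,"ay":0,"az":0,"grip":-1},{"dx":0,"dy":0,"dz":0,"ax":0,"ay":0,"az":0,"grip":-1},{"dx":0,"dy":0,"dz":0,"ax":0,"ay":0,"az":0,"grip":-1},{"dx":0,"dy":0,"dz":0,"ax":0,"ay":0,"az":0,"grip":-1}]' 60
```

```text
clock: 4.1
position: [0.4304, -0.2944, 0.0588]
ee_rot: [-0.001, 0.012, 1.0, 0.001]
contact_force: [0.6, -0.0, 0.7]
width: 0.0856
gripper_force: 0.0
clock: 4.52
position: [0.4316, -0.2958, 0.061]
ee_rot: [0.001, 0.012, 1.0, -0.001]
contact_force: [0.2, -0.8, -0.3]
width: 0.0385
gripper_force: 0.0
clock: 4.93
position: [0.4316, -0.2958, 0.0608]
ee_rot: [0.001, 0.012, 1.0, -0.0]
contact_force: [-0.3, -0.3, 6.3]
width: 0.0255
gripper_force: 59.9
```

```bash
python3 -m jog '[{"dx":0,"dy":0,"dz":-0.1,"ax":0,"ay":0,"az":0,"grip":-1},{"dx":0,"dy":0,"dz":-0.25,"ax":0,"ay":0,"az":0,"grip":-1},{"dx":0,"dy":0,"dz":-0.4,"ax":0,"ay":0,"az":0,"grip":-1},{"dx":0,"dy":0,"dz":-0.4,"ax":0,"ay":0,"az":0,"grip":-1},{"dx":0,"dy":0,"dz":-0.4,"ax":0,"ay":0,"az":0,"grip":-1}]' 60
python3 -m jog '[{"dx":-0.05,"dy":0.12,"dz":0,"ax":0,"ay":0,"az":0.023,"grip":-1},{"dx":-0.1,"dy":0.27,"dz":0,"ax":0,"ay":0,"az":0.023,"grip":-1},{"dx":-0.15,"dy":0.42,"dz":0,"ax":0,"ay":0,"az":0.023,"grip":-1},{"dx":-0.2,"dy":0.57,"dz":0,"ax":0,"ay":0,"az":0.023,"grip":-1},{"dx":-0.25,"dy":0.72,"dz":0,"ax":0,"ay":0,"az":0.023,"grip":-1}]' 60
python3 -m jog '[{"dx":-0.05,"dy":0.14,"dz":0,"ax":0,"ay":0,"az":0,"grip":-1},{"dx":-0.1,"dy":0.28,"dz":0,"ax":0,"ay":0,"az":0,"grip":-1},{"dx":-0.14,"dy":0.38,"dz":0,"ax":0,"ay":0,"az":0,"grip":-1},{"dx":-0.17,"dy":0.45,"dz":0,"ax":0,"ay":0,"az":0,"grip":-1},{"dx":-0.17,"dy":0.46,"dz":0,"ax":0,"ay":0,"az":0,"grip":-1}]' 60
python3 -m jog '[{"dx":0,"dy":0,"dz":0,"ax":0,"ay":0,"az":0,"grip":-1},{"dx":0,"dy":0,"dz":0,"ax":0,"ay":0,"az":0,"grip":-1},{"dx":0,"dy":0,"dz":0,"ax":0,"ay":0,"az":0,"grip":-1}]' 60
python3 - <<'E'
from h import *
import pickle
s=manip.get_state();d=manip.get_image('wrist');pickle.dump((s,d),open('w4.pkl','wb'));save('w5.png',d['img'],s=1.42);print(s['clock'],s['position'],s['ee_rot'])
E
```

```text
clock: 5.35
position: [0.432, -0.2961, 0.1617]
ee_rot: [0.002, 0.012, 1.0, -0.001]
contact_force: [-1.0, 0.2, -2.9]
width: 0.0255
gripper_force: 60.0
clock: 5.77
position: [0.4966, -0.1147, 0.1576]
ee_rot: [-0.002, 0.031, 1.0, 0.001]
contact_force: [0.6, 0.0, -2.0]
width: 0.0254
gripper_force: 60.0
clock: 6.18
position: [0.5475, -0.0012, 0.1575]
ee_rot: [-0.002, 0.029, 1.0, 0.001]
contact_force: [-0.3, -0.5, -1.9]
width: 0.0254
gripper_force: 60.1
clock: 6.43
position: [0.5463, -0.0057, 0.159]
ee_rot: [-0.001, 0.031, 1.0, -0.0]
contact_force: [0.9, -0.2, -2.6]
width: 0.0252
gripper_force: 60.1
6.4333 [ 0.54634566 -0.00571791  0.15904471] [-1.23635385e-03  3.09771352e-02  9.99519313e-01 -1.79692961e-04]
```

View pics/w5.png

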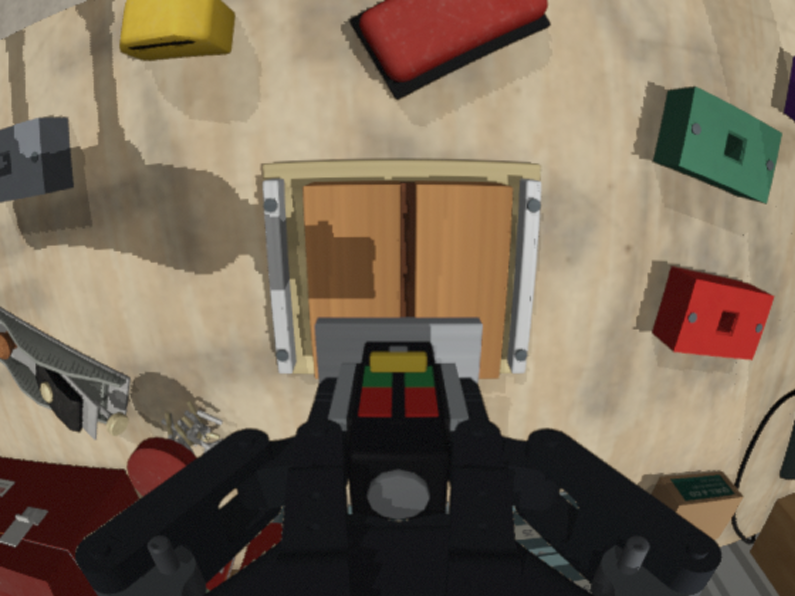

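The gauge is held straight, foot edge at (317–482,320), pointer at its lowest. The keyway is a dark slot at x≈408, nearly in line. I'll measure its offset from the gauge.

Run:
```python
from h import *
import pickle
s,d=pickle.load(open('w4.pkl','rb'));f=1.42
Ti=np.linalg.inv(wpose(s));pts=[]
for v in range(134,222,6):
    g=cv2.GaussianBlur(d['img'],(1,3),0)[v].astype(float).sum(1)
    t=230;c=int(408/f)
    a=c
    while g[a]<t:a-=1
    b=c
    while g[b]<t:b+=1
    a=a+(g[a]-t)/(g[a]-g[a+1]); b=b-(g[b]-t)/(g[b]-g[b-1])
    A,B=[(Ti@np.r_[wz(s,d,u,v,.04),1])[:3] for u in(a,b)];pts.append([(A[0]+B[0])/2,(A[1]+B[1])/2,B[1]-A[1]])
pts=np.array(pts);print(pts.round(4))
k=np.polyfit(pts[:,0],pts[:,1],1);print('slope deg',np.degrees(np.arctan(k[0])),'y at tool x=0',k[1])
zf=s['position'][2]-.0168
for u in(317,482):print('foot front',(Ti@np.r_[wz(s,d,u/f,320/f,zf),1])[:3].round(4))
P=[wz(s,d,u/f,v/f,.038) for u,v in((271,205),(282,355),(534,205),(520,355))];print('jig mid',np.mean(P,0),(Ti@np.r_[np.mean(P,0),1])[:3])
```

```text
[[ 0.0563  0.0066  0.009 ]
 [ 0.0514  0.0066  0.009 ]
 [ 0.0465  0.0066  0.009 ]
 [ 0.0415  0.0066  0.009 ]
 [ 0.0366  0.0066  0.009 ]
 [ 0.0316  0.0066  0.009 ]
 [ 0.0265  0.0066  0.009 ]
 [ 0.0215  0.0066  0.009 ]
 [ 0.0164  0.0066  0.009 ]
 [ 0.0112  0.0066  0.009 ]
 [ 0.006   0.0066  0.0089]
 [ 0.0007  0.0066  0.0088]
 [-0.0046  0.0066  0.0087]
 [-0.01    0.0066  0.0088]
 [-0.0154  0.0066  0.0088]]
slope deg 0.0002908349537171197 y at tool x=0 0.006630621875996548
foot front [ 0.0185 -0.0295  0.0169]
foot front [0.0185 0.0326 0.0168]
jig mid [ 0.54575828 -0.0021268   0.038     ] [0.00051081 0.00360059 0.12104477]
```

```bash
python3 -m jog '[{"dx":0,"dy":0.02,"dz":0.08,"ax":0,"ay":0,"az":0,"grip":-1},{"dx":0,"dy":0.02,"dz":0.16,"ax":0,"ay":0,"az":0,"grip":-1},{"dx":0,"dy":0.02,"dz":0.22,"ax":0,"ay":0,"az":0,"grip":-1},{"dx":0,"dy":0.02,"dz":0.25,"ax":0,"ay":0,"az":0,"grip":-1},{"dx":0,"dy":0.02,"dz":0.264,"ax":0,"ay":0,"az":0,"grip":-1}]' 60
python3 -m jog '[{"dx":0,"dy":0,"dz":0,"ax":0,"ay":0,"az":0,"grip":-1},{"dx":0,"dy":0,"dz":0,"ax":0,"ay":0,"az":0,"grip":-1},{"dx":0,"dy":0,"dz":0,"ax":0,"ay":0,"az":0,"grip":-1},{"dx":0,"dy":0,"dz":0,"ax":0,"ay":0,"az":0,"grip":-1},{"dx":0,"dy":0,"dz":0,"ax":0,"ay":0,"az":0,"grip":-1}]' 60
python3 - <<'E'
from h import *
import pickle
s=manip.get_state();d=manip.get_image('wrist');f=1.42
Ti=np.linalg.inv(wpose(s));pts=[]
for v in range(110,200,4):
    g=d['img'][v].astype(float).sum(1);t=230;c=int(280+ .0/1);
    idx=[u for u in range(265,300) if g[u]<t]
    if not idx: continue
    a,b=idx[0]-1,idx[-1]+1
    a=a+(g[a]-t)/(g[a]-g[a+1]); b=b-(g[b]-t)/(g[b]-g[b-1])
    A,B=[(Ti@np.r_[wz(s,d,u,v,.04),1])[:3] for u in(a,b)];print(v,((A+B)/2).round(4),(B-A)[1].round(4))
# foot edge: bright steel in a row just inside foot
for v in (228,231,234):
    g=d['img'][v].astype(int);print(v,[tuple(g[u]) for u in list(range(218,230,2))+list(range(334,346,2))])
save('w6.png',d['img'],(180,80,380,240),4)
print(s['position'],s['contact_force'])
E
```

```text
clock: 6.9
position: [0.5467, -0.0006, 0.0928]
ee_rot: [-0.001, 0.031, 1.0, 0.0]
contact_force: [-0.4, -1.1, -2.6]
width: 0.0255
gripper_force: 60.3
clock: 7.32
position: [0.5483, 0.0002, 0.0948]
ee_rot: [0.001, 0.03, 1.0, -0.0]
contact_force: [0.3, 0.3, -2.0]
width: 0.0253
gripper_force: 60.3
134 [0.0629 0.0239 0.0547] -0.0112
138 [0.0602 0.0006 0.0547] 0.0089
142 [0.0578 0.0006 0.0547] 0.009
146 [0.0553 0.0006 0.0547] 0.0089
150 [0.0528 0.0006 0.0547] 0.0088
154 [0.0503 0.0007 0.0547] 0.0088
158 [0.0478 0.0007 0.0547] 0.0087
162 [0.0453 0.0007 0.0547] 0.0087
166 [0.0428 0.0007 0.0547] 0.0088
170 [0.0403 0.0007 0.0547] 0.0088
174 [0.0377 0.0007 0.0547] 0.0088
178 [0.0352 0.0007 0.0547] 0.0089
182 [0.0326 0.0007 0.0548] 0.0089
186 [ 0.03   -0.0003  0.0548] 0.0109
190 [ 0.0274 -0.0062  0.0548] 0.0226
194 [ 0.0248 -0.0041  0.0548] 0.0185
198 [ 0.0221 -0.0041  0.0548] 0.0188
228 [(np.int64(104), np.int64(73), np.int64(46)), (np.int64(101), np.int64(72), np.int64(46)), (np.int64(91), np.int64(88), np.int64(87)), (np.int64(89), np.int64(91), np.int64(93)), (np.int64(90), np.int64(91), np.
[... 819 characters left out ...]
21), np.int64(74)), (np.int64(164), np.int64(117), np.int64(73))]
234 [(np.int64(104), np.int64(73), np.int64(45)), (np.int64(101), np.int64(72), np.int64(47)), (np.int64(89), np.int64(86), np.int64(85)), (np.int64(93), np.int64(94), np.int64(95)), (np.int64(92), np.int64(94), np.int64(95)), (np.int64(92), np.int64(94), np.int64(95)), (np.int64(162), np.int64(164), np.int64(166)), (np.int64(162), np.int64(165), np.int64(166)), (np.int64(158), np.int64(158), np.int64(157)), (np.int64(167), np.int64(124), np.int64(82)), (np.int64(165), np.int64(119), np.int64(74)), (np.int64(163), np.int64(119), np.int64(74))]
[5.48304990e-01 1.64090052e-04 9.48030490e-02] [ 0.26232026  0.25424005 -2.01902653]
```

View pics/w6.png

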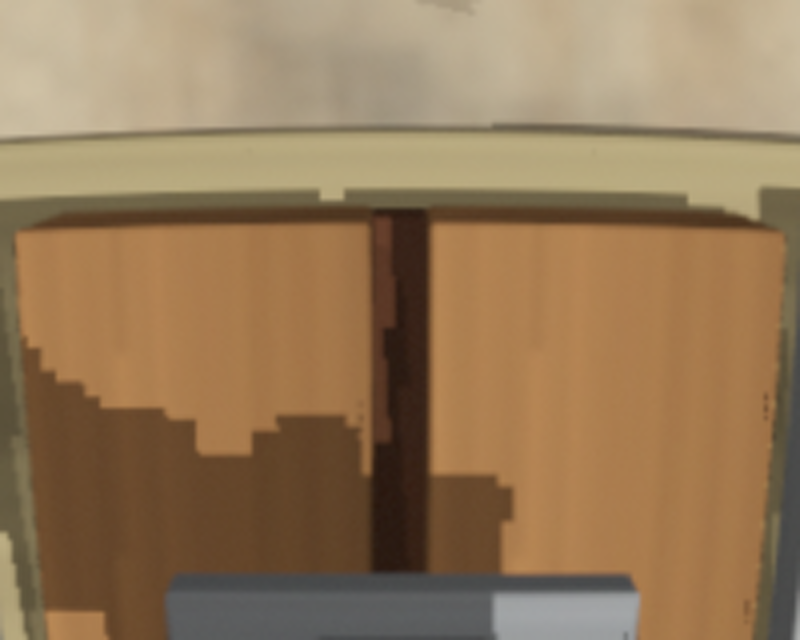

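The close crop puts the keyway's centre at column 401 and the foot's centre at column 402 of the crop, so they line up within 0.3 mm. Lowering 10 mm and watching the force.

```bash
python3 -m jog '[{"dx":0,"dy":0,"dz":0.01,"ax":0,"ay":0,"az":0,"grip":-1},{"dx":0,"dy":0,"dz":0.02,"ax":0,"ay":0,"az":0,"grip":-1},{"dx":0,"dy":0,"dz":0.03,"ax":0,"ay":0,"az":0,"grip":-1},{"dx":0,"dy":0,"dz":0.036,"ax":0,"ay":0,"az":0,"grip":-1},{"dx":0,"dy":0,"dz":0.036,"ax":0,"ay":0,"az":0,"grip":-1}]' 60
python3 -m jog '[{"dx":0,"dy":0,"dz":0,"ax":0,"ay":0,"az":0,"grip":-1},{"dx":0,"dy":0,"dz":0,"ax":0,"ay":0,"az":0,"grip":-1},{"dx":0,"dy":0,"dz":0,"ax":0,"ay":0,"az":0,"grip":-1}]' 60
```

```text
clock: 7.78
position: [0.5474, 0.0003, 0.0844]
ee_rot: [-0.001, 0.03, 1.0, 0.0]
contact_force: [-0.1, -0.0, -1.7]
width: 0.0251
gripper_force: 60.3
clock: 8.03
position: [0.5479, 0.0003, 0.0851]
ee_rot: [0.0, 0.03, 1.0, 0.0]
contact_force: [0.7, 0.7, -2.8]
width: 0.0254
gripper_force: 60.3
```

```bash
python3 -m jog '[{"dx":0,"dy":0,"dz":0.006,"ax":0,"ay":0,"az":0,"grip":-1},{"dx":0,"dy":0,"dz":0.012,"ax":0,"ay":0,"az":0,"grip":-1},{"dx":0,"dy":0,"dz":0.018,"ax":0,"ay":0,"az":0,"grip":-1},{"dx":0,"dy":0,"dz":0.018,"ax":0,"ay":0,"az":0,"grip":-1},{"dx":0,"dy":0,"dz":0.018,"ax":0,"ay":0,"az":0,"grip":-1}]' 60
python3 -m jog '[{"dx":0,"dy":0,"dz":0.006,"ax":0,"ay":0,"az":0,"grip":-1},{"dx":0,"dy":0,"dz":0.012,"ax":0,"ay":0,"az":0,"grip":-1},{"dx":0,"dy":0,"dz":0.018,"ax":0,"ay":0,"az":0,"grip":-1},{"dx":0,"dy":0,"dz":0.018,"ax":0,"ay":0,"az":0,"grip":-1},{"dx":0,"dy":0,"dz":0.018,"ax":0,"ay":0,"az":0,"grip":-1}]' 60
```

```text
clock: 8.45
position: [0.5477, 0.0003, 0.0804]
ee_rot: [-0.0, 0.031, 1.0, 0.0]
contact_force: [0.2, 0.7, -1.8]
width: 0.0253
gripper_force: 60.3
clock: 8.87
position: [0.5477, 0.0003, 0.0759]
ee_rot: [-0.0, 0.031, 1.0, 0.0]
contact_force: [-0.7, 0.3, -1.9]
width: 0.0255
gripper_force: 60.3
```

```bash
python3 -m jog '[{"dx":0,"dy":0,"dz":0.006,"ax":0,"ay":0,"az":0,"grip":-1},{"dx":0,"dy":0,"dz":0.012,"ax":0,"ay":0,"az":0,"grip":-1},{"dx":0,"dy":0,"dz":0.016,"ax":0,"ay":0,"az":0,"grip":-1},{"dx":0,"dy":0,"dz":0.016,"ax":0,"ay":0,"az":0,"grip":-1},{"dx":0,"dy":0,"dz":0.016,"ax":0,"ay":0,"az":0,"grip":-1}]' 60
python3 -m jog '[{"dx":0,"dy":0,"dz":0.006,"ax":0,"ay":0,"az":0,"grip":-1},{"dx":0,"dy":0,"dz":0.012,"ax":0,"ay":0,"az":0,"grip":-1},{"dx":0,"dy":0,"dz":0.016,"ax":0,"ay":0,"az":0,"grip":-1},{"dx":0,"dy":0,"dz":0.016,"ax":0,"ay":0,"az":0,"grip":-1},{"dx":0,"dy":0,"dz":0.016,"ax":0,"ay":0,"az":0,"grip":-1}]' 60
```

```text
clock: 9.28
position: [0.5481, 0.0002, 0.0723]
ee_rot: [0.0, 0.031, 1.0, 0.0]
contact_force: [-0.1, 0.6, 1.7]
width: 0.0253
gripper_force: 60.4
clock: 9.7
position: [0.548, 0.0002, 0.0681]
ee_rot: [0.0, 0.031, 1.0, 0.0]
contact_force: [0.0, 0.2, 1.6]
width: 0.0256
gripper_force: 60.5
```

```bash
python3 -m jog '[{"dx":0,"dy":0,"dz":0.004,"ax":0,"ay":0,"az":0,"grip":-1},{"dx":0,"dy":0,"dz":0.008,"ax":0,"ay":0,"az":0,"grip":-1},{"dx":0,"dy":0,"dz":0.008,"ax":0,"ay":0,"az":0,"grip":-1},{"dx":0,"dy":0,"dz":0.008,"ax":0,"ay":0,"az":0,"grip":-1}]' 60
python3 -m jog '[{"dx":0,"dy":0,"dz":0.002,"ax":0,"ay":0,"az":0,"grip":-1},{"dx":0,"dy":0,"dz":0.002,"ax":0,"ay":0,"az":0,"grip":-1},{"dx":0,"dy":0,"dz":0.002,"ax":0,"ay":0,"az":0,"grip":-1}]' 60
```

```text
clock: 10.03
position: [0.5481, 0.0002, 0.0661]
ee_rot: [0.0, 0.03, 1.0, 0.0]
contact_force: [0.5, -0.4, 2.7]
width: 0.0252
gripper_force: 60.6
clock: 10.28
position: [0.548, 0.0002, 0.0656]
ee_rot: [0.0, 0.031, 1.0, 0.0]
contact_force: [0.3, -0.4, 2.4]
width: 0.0252
gripper_force: 60.6
```

```bash
python3 -m jog '[{"dx":0,"dy":0,"dz":0.002,"ax":0,"ay":0,"az":0,"grip":-1},{"dx":0,"dy":0,"dz":0.002,"ax":0,"ay":0,"az":0,"grip":-1},{"dx":0,"dy":0,"dz":0.002,"ax":0,"ay":0,"az":0,"grip":-1}]' 60
```

```text
clock: 10.53
position: [0.548, 0.0002, 0.0651]
ee_rot: [0.0, 0.03, 1.0, 0.0]
contact_force: [0.5, 1.2, 3.3]
width: 0.0254
gripper_force: 60.6
```

```bash
python3 -m jog '[{"dx":0,"dy":0,"dz":0.001,"ax":0,"ay":0,"az":0,"grip":-1},{"dx":0,"dy":0,"dz":0.001,"ax":0,"ay":0,"az":0,"grip":-1},{"dx":0,"dy":0,"dz":0.001,"ax":0,"ay":0,"az":0,"grip":-1}]' 60
python3 -m jog '[{"dx":0,"dy":0,"dz":0.001,"ax":0,"ay":0,"az":0,"grip":-1},{"dx":0,"dy":0,"dz":0.001,"ax":0,"ay":0,"az":0,"grip":-1},{"dx":0,"dy":0,"dz":0.001,"ax":0,"ay":0,"az":0,"grip":-1}]' 60
```

```text
clock: 10.78
position: [0.548, 0.0002, 0.0648]
ee_rot: [0.0, 0.031, 1.0, 0.0]
contact_force: [0.6, -0.7, 2.7]
width: 0.0254
gripper_force: 60.6
clock: 11.03
position: [0.548, 0.0002, 0.0648]
ee_rot: [0.0, 0.03, 1.0, 0.0]
contact_force: [0.5, 0.7, 4.9]
width: 0.0255
gripper_force: 61.2
```

```bash
python3 -m jog '[{"dx":0,"dy":0,"dz":0.001,"ax":0,"ay":0,"az":0,"grip":-1},{"dx":0,"dy":0,"dz":0.001,"ax":0,"ay":0,"az":0,"grip":-1},{"dx":0,"dy":0,"dz":0.001,"ax":0,"ay":0,"az":0,"grip":-1}]' 60
python3 -m jog '[{"dx":0,"dy":0,"dz":0.001,"ax":0,"ay":0,"az":0,"grip":-1},{"dx":0,"dy":0,"dz":0.001,"ax":0,"ay":0,"az":0,"grip":-1},{"dx":0,"dy":0,"dz":0.001,"ax":0,"ay":0,"az":0,"grip":-1}]' 60
```

```text
clock: 11.28
position: [0.548, 0.0002, 0.0648]
ee_rot: [0.0, 0.031, 1.0, 0.0]
contact_force: [-0.2, 0.4, 7.2]
width: 0.0255
gripper_force: 61.3
clock: 11.53
position: [0.548, 0.0002, 0.0648]
ee_rot: [0.0, 0.03, 1.0, -0.0]
contact_force: [-0.5, 0.5, 8.7]
width: 0.0257
gripper_force: 61.5
```

```bash
python3 -m jog '[{"dx":0,"dy":0,"dz":0,"ax":0,"ay":0,"az":0,"grip":-1},{"dx":0,"dy":0,"dz":0,"ax":0,"ay":0,"az":0,"grip":-1},{"dx":0,"dy":0,"dz":0,"ax":0,"ay":0,"az":0,"grip":-1},{"dx":0,"dy":0,"dz":0,"ax":0,"ay":0,"az":0,"grip":-1},{"dx":0,"dy":0,"dz":0,"ax":0,"ay":0,"az":0,"grip":-1}]' 60
python3 - <<'E'
from h import *
import pickle
s=manip.get_state();d=manip.get_image('wrist');pickle.dump((s,d),open('w5.pkl','wb'));save('w7.png',d['img'],(230,210,330,330),5)
print(s['position'],s['contact_force'])
E
```

```text
clock: 11.95
position: [0.548, 0.0002, 0.0648]
ee_rot: [0.0, 0.031, 1.0, -0.0]
contact_force: [-0.2, 0.2, 7.6]
width: 0.0254
gripper_force: 61.5
[5.48020262e-01 2.08252745e-04 6.47981597e-02] [-0.19529042  0.21314746  7.58254032]
```

View pics/w7.png

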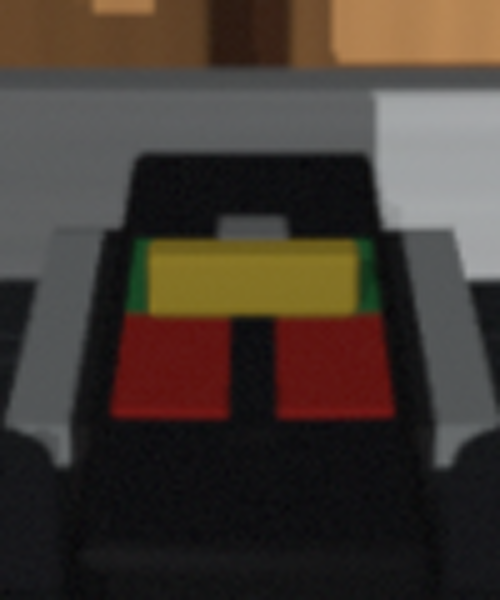

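The crop shows the foot flat on the board and the steel tab against the yellow pointer, which spans rows 238–316. The pointer hides the green zone and stops just at the red boundary. I'll compute its travel from the pictures before and after.

Run:
```python
from h import *
import pickle
for n in('w4.pkl','w5.pkl'):
    s,d=pickle.load(open(n,'rb'));K=d['mtx'];T=d['T_tool_cam']
    hsv=cv2.cvtColor(d['img'],cv2.COLOR_RGB2HSV);print(n,[tuple(int(c) for c in d['img'][v,280]) for v in range(240,278)])
    m=cv2.inRange(hsv,(22,150,60),(34,255,255))[235:300,240:320]
    r=np.where(m[:,35:46].mean(1)>127)[0]+235;print(r.min(),r.max())
    for v,x in((r.min()-.5,.0185),(r.max()+.5,.0125)):
        t=(v-K[1,2])/K[1,1];ra=T[:3,:3]@np.array([0,np.sin(t),np.cos(t)]);o=T[:3,3];p=o+ra*(x-o[0])/ra[0];print(x,p.round(4))
```

```text
w4.pkl [(59, 60, 61), (21, 21, 22), (16, 15, 17), (36, 37, 38), (61, 63, 63), (71, 73, 73), (72, 74, 72), (82, 78, 60), (98, 86, 39), (106, 91, 28), (117, 101, 31), (128, 111, 35), (128, 111, 35), (128, 111, 35), (128, 110, 36), (128, 112, 37), (127, 110, 34), (127, 109, 34), (127, 110, 36), (126, 109, 35), (126, 108, 33), (114, 97, 29), (44, 38, 19), (16, 15, 16), (12, 11, 14), (14, 16, 18), (12, 13, 15), (14, 15, 17), (15, 16, 18), (13, 14, 15), (13, 14, 17), (15, 17, 19), (11, 12, 15), (12, 11, 15), (13, 14, 13), (10, 11, 13), (13, 15, 16), (14, 15, 16)]
248 261
0.0185 [ 0.0185  0.0008 -0.0099]
0.0125 [ 0.0125  0.0008 -0.0121]
w5.pkl [(61, 62, 63), (22, 24, 25), (13, 14, 17), (14, 16, 15), (17, 16, 17), (15, 15, 18), (11, 14, 16), (15, 16, 17), (12, 14, 17), (14, 15, 18), (15, 15, 16), (16, 15, 17), (25, 24, 26), (54, 57, 57), (71, 73, 73), (75, 76, 78), (75, 76, 76), (87, 86, 75), (103, 91, 43), (109, 94, 30), (112, 97, 28), (131, 114, 36), (136, 118, 39), (134, 115, 37), (133, 116, 38), (132, 114, 35), (132, 115, 38), (131, 114, 37), (131, 114, 37), (131, 113, 36), (131, 113, 36), (129, 112, 35), (109, 93, 30), (48, 41, 19), (16, 16, 17), (13, 14, 15), (15, 14, 17), (16, 17, 18)]
258 272
0.0185 [ 0.0185  0.0008 -0.0197]
0.0125 [ 0.0125  0.0008 -0.0221]
```

The pointer travelled 9.8–10.0 mm, so the keyway is about 14 mm deep and the gauge goes in the green stand. Lifting and carrying it over.

```bash
python3 -m jog '[{"dx":0,"dy":0,"dz":-0.03,"ax":0,"ay":0,"az":0,"grip":-1},{"dx":0,"dy":0,"dz":-0.1,"ax":0,"ay":0,"az":0,"grip":-1},{"dx":0,"dy":0,"dz":-0.2,"ax":0,"ay":0,"az":0,"grip":-1},{"dx":0,"dy":0,"dz":-0.32,"ax":0,"ay":0,"az":0,"grip":-1},{"dx":0,"dy":0,"dz":-0.4,"ax":0,"ay":0,"az":0,"grip":-1}]' 60
python3 -m jog '[{"dx":0.07,"dy":0.15,"dz":0,"ax":0,"ay":0,"az":0.03,"grip":-1},{"dx":0.14,"dy":0.3,"dz":0,"ax":0,"ay":0,"az":0.06,"grip":-1},{"dx":0.21,"dy":0.45,"dz":0,"ax":0,"ay":0,"az":0.1,"grip":-1},{"dx":0.28,"dy":0.6,"dz":0,"ax":0,"ay":0,"az":0.131,"grip":-1},{"dx":0.33,"dy":0.75,"dz":0,"ax":0,"ay":0,"az":0.131,"grip":-1}]' 60
python3 -m jog '[{"dx":0,"dy":0,"dz":0,"ax":0,"ay":0,"az":0,"grip":-1},{"dx":0,"dy":0,"dz":0,"ax":0,"ay":0,"az":0,"grip":-1},{"dx":0,"dy":0,"dz":0,"ax":0,"ay":0,"az":0,"grip":-1}]' 60
```

```text
clock: 12.42
position: [0.5471, 0.0003, 0.1652]
ee_rot: [-0.001, 0.03, 1.0, 0.0]
contact_force: [1.2, 0.5, -1.7]
width: 0.0255
gripper_force: 60.0
clock: 12.83
position: [0.4734, 0.1933, 0.1631]
ee_rot: [-0.002, 0.134, 0.991, -0.001]
contact_force: [0.2, 0.8, -2.9]
width: 0.0255
gripper_force: 60.3
clock: 13.08
position: [0.476, 0.1921, 0.1633]
ee_rot: [-0.001, 0.132, 0.991, -0.001]
contact_force: [-0.2, 1.0, -2.0]
width: 0.0258
gripper_force: 60.6
```

```bash
python3 -m jog '[{"dx":0.05,"dy":0.07,"dz":0,"ax":0,"ay":0,"az":0,"grip":-1},{"dx":0.098,"dy":0.139,"dz":0.05,"ax":0,"ay":0,"az":0,"grip":-1},{"dx":0.098,"dy":0.139,"dz":0.12,"ax":0,"ay":0,"az":0,"grip":-1},{"dx":0.098,"dy":0.139,"dz":0.18,"ax":0,"ay":0,"az":0,"grip":-1},{"dx":0.098,"dy":0.139,"dz":0.2,"ax":0,"ay":0,"az":0,"grip":-1}]' 60
python3 -m jog '[{"dx":0,"dy":0,"dz":0,"ax":0,"ay":0,"az":0,"grip":-1},{"dx":0,"dy":0,"dz":0,"ax":0,"ay":0,"az":0,"grip":-1},{"dx":0,"dy":0,"dz":0,"ax":0,"ay":0,"az":0,"grip":-1},{"dx":0,"dy":0,"dz":0,"ax":0,"ay":0,"az":0,"grip":-1}]' 60
```

```text
clock: 13.5
position: [0.4611, 0.2304, 0.1117]
ee_rot: [-0.002, 0.134, 0.991, -0.001]
contact_force: [-1.3, -1.1, -2.1]
width: 0.0252
gripper_force: 60.7
clock: 13.83
position: [0.4634, 0.2322, 0.115]
ee_rot: [0.001, 0.133, 0.991, 0.0]
contact_force: [0.4, 0.4, -2.6]
width: 0.0255
gripper_force: 60.7
```

```bash
python3 -m jog '[{"dx":0.006,"dy":0.001,"dz":0.04,"ax":0,"ay":0,"az":0,"grip":-1},{"dx":0.006,"dy":0.001,"dz":0.08,"ax":0,"ay":0,"az":0,"grip":-1},{"dx":0.006,"dy":0.001,"dz":0.11,"ax":0,"ay":0,"az":0,"grip":-1},{"dx":0.006,"dy":0.001,"dz":0.13,"ax":0,"ay":0,"az":0,"grip":-1},{"dx":0.006,"dy":0.001,"dz":0.136,"ax":0,"ay":0,"az":0,"grip":-1}]' 60
python3 -m jog '[{"dx":0,"dy":0,"dz":0,"ax":0,"ay":0,"az":0,"grip":-1},{"dx":0,"dy":0,"dz":0,"ax":0,"ay":0,"az":0,"grip":-1},{"dx":0,"dy":0,"dz":0,"ax":0,"ay":0,"az":0,"grip":-1}]' 60
```

```text
clock: 14.25
position: [0.46, 0.2328, 0.0785]
ee_rot: [-0.001, 0.133, 0.991, -0.001]
contact_force: [0.5, -0.2, -1.3]
width: 0.0255
gripper_force: 60.7
clock: 14.5
position: [0.4614, 0.2332, 0.0803]
ee_rot: [0.0, 0.133, 0.991, 0.0]
contact_force: [-0.6, -0.0, -3.2]
width: 0.0249
gripper_force: 60.7
```

```bash
python3 -m jog '[{"dx":0,"dy":-0.003,"dz":0.018,"ax":0,"ay":0,"az":0,"grip":-1},{"dx":0,"dy":-0.003,"dz":0.036,"ax":0,"ay":0,"az":0,"grip":-1},{"dx":0,"dy":-0.003,"dz":0.054,"ax":0,"ay":0,"az":0,"grip":-1},{"dx":0,"dy":-0.003,"dz":0.066,"ax":0,"ay":0,"az":0,"grip":-1},{"dx":0,"dy":-0.003,"dz":0.07,"ax":0,"ay":0,"az":0,"grip":-1}]' 60
python3 -m jog '[{"dx":0,"dy":0,"dz":0.002,"ax":0,"ay":0,"az":0,"grip":-1},{"dx":0,"dy":0,"dz":0.002,"ax":0,"ay":0,"az":0,"grip":-1},{"dx":0,"dy":0,"dz":0.002,"ax":0,"ay":0,"az":0,"grip":-1}]' 60
python3 -m jog '[{"dx":0,"dy":0,"dz":0.002,"ax":0,"ay":0,"az":0,"grip":-1},{"dx":0,"dy":0,"dz":0.002,"ax":0,"ay":0,"az":0,"grip":-1},{"dx":0,"dy":0,"dz":0.002,"ax":0,"ay":0,"az":0,"grip":-1}]' 60
```

```text
clock: 14.92
position: [0.4603, 0.2321, 0.0618]
ee_rot: [-0.001, 0.133, 0.991, -0.0]
contact_force: [-0.6, 0.3, -3.1]
width: 0.025
gripper_force: 60.7
clock: 15.17
position: [0.461, 0.2324, 0.0621]
ee_rot: [0.0, 0.133, 0.991, 0.0]
contact_force: [-0.7, -0.2, -4.2]
width: 0.0255
gripper_force: 60.7
clock: 15.42
position: [0.4609, 0.2324, 0.0617]
ee_rot: [0.0, 0.133, 0.991, 0.0]
contact_force: [0.3, -0.2, -2.0]
width: 0.0252
gripper_force: 60.7
```

```bash
python3 -m jog '[{"dx":0,"dy":0,"dz":0.003,"ax":0,"ay":0,"az":0,"grip":-1},{"dx":0,"dy":0,"dz":0.003,"ax":0,"ay":0,"az":0,"grip":-1},{"dx":0,"dy":0,"dz":0.003,"ax":0,"ay":0,"az":0,"grip":-1}]' 60
python3 -m jog '[{"dx":0,"dy":0,"dz":0.003,"ax":0,"ay":0,"az":0,"grip":-1},{"dx":0,"dy":0,"dz":0.003,"ax":0,"ay":0,"az":0,"grip":-1},{"dx":0,"dy":0,"dz":0.003,"ax":0,"ay":0,"az":0,"grip":-1}]' 60
```

```text
clock: 15.67
position: [0.4609, 0.2324, 0.0608]
ee_rot: [0.0, 0.133, 0.991, 0.0]
contact_force: [-0.0, -0.3, -2.1]
width: 0.0254
gripper_force: 60.9
clock: 15.92
position: [0.4609, 0.2324, 0.0608]
ee_rot: [0.0, 0.133, 0.991, 0.0]
contact_force: [-1.8, -1.2, 6.3]
width: 0.0252
gripper_force: 61.6
```

Seated on the green stand at z = 0.0608. Releasing and rising.

```bash
python3 -m jog '[{"dx":0,"dy":0,"dz":0,"ax":0,"ay":0,"az":0,"grip":-0.2},{"dx":0,"dy":0,"dz":0,"ax":0,"ay":0,"az":0,"grip":0.4},{"dx":0,"dy":0,"dz":0,"ax":0,"ay":0,"az":0,"grip":0.6},{"dx":0,"dy":0,"dz":0,"ax":0,"ay":0,"az":0,"grip":0.6},{"dx":0,"dy":0,"dz":0,"ax":0,"ay":0,"az":0,"grip":0.6}]' 20
python3 -m jog '[{"dx":0,"dy":0,"dz":-0.1,"ax":0,"ay":0,"az":0,"grip":0.6},{"dx":0,"dy":0,"dz":-0.25,"ax":0,"ay":0,"az":0,"grip":0.6},{"dx":0,"dy":0,"dz":-0.4,"ax":0,"ay":0,"az":0,"grip":0.6},{"dx":0,"dy":0,"dz":-0.5,"ax":0,"ay":0,"az":0,"grip":0.6},{"dx":0,"dy":0,"dz":-0.5,"ax":0,"ay":0,"az":0,"grip":0.6}]' 20
python3 -m jog '[{"dx":0,"dy":0,"dz":0,"ax":0,"ay":0,"az":0,"grip":0.6},{"dx":0,"dy":0,"dz":0,"ax":0,"ay":0,"az":0,"grip":0.6},{"dx":0,"dy":0,"dz":0,"ax":0,"ay":0,"az":0,"grip":0.6},{"dx":0,"dy":0,"dz":0,"ax":0,"ay":0,"az":0,"grip":0.6}]' 20
python3 - <<'E'
from h import *
s=manip.get_state();d=manip.get_image('wrist')
# button: bright grey blob near the expected place; and foot extents
print(s['position'])
u,v=wproj(s,d,(.461,.2324,.117));print('expect button',u,v)
x0,y0=int(u)-14,int(v)-14;p=d['img'][y0:y0+28,x0:x0+28].astype(int)
m=(p.min(2)>95)&(p.max(2)-p.min(2)<25);n,l,st,c=cv2.connectedComponentsWithStats(m.astype(np.uint8))
for i in range(1,n):
    if st[i,4]>20: print('blob',st[i,4],wz(s,d,c[i][0]+x0,c[i][1]+y0,.117))
h=cv2.cvtColor(d['img'],cv2.COLOR_RGB2HSV);g=cv2.inRange(h,(65,90,30),(90,255,255));n,l,st,c=cv2.connectedComponentsWithStats(g)
for i in range(1,n):
    if st[i,4]>300: print('green',st[i])
E
```

```text
clock: 16.33
position: [0.4609, 0.2323, 0.0599]
ee_rot: [-0.0, 0.133, 0.991, 0.0]
contact_force: [0.2, -0.7, 0.7]
width: 0.0682
gripper_force: 0.0
clock: 16.75
position: [0.4645, 0.2336, 0.1909]
ee_rot: [0.005, 0.133, 0.991, 0.003]
contact_force: [0.8, 0.1, 0.4]
width: 0.0684
gripper_force: 0.0
clock: 17.08
position: [0.4599, 0.232, 0.1834]
ee_rot: [-0.002, 0.133, 0.991, -0.001]
contact_force: [0.8, -0.1, 0.2]
width: 0.0683
gripper_force: 0.0
[0.45985491 0.23196156 0.1834198 ]
expect button 280.1322140234805 225.55290892872537
blob 77 [0.46347537 0.23812317 0.117     ]
green [ 232  159   97   62 2592]
```

Run:
```python
from h import *
s=manip.get_state();d=manip.get_image('wrist');p=d['img'].astype(int)
print(s['position'])
u,v=map(int,wproj(s,d,(.461,.2324,.117)));q=p[v-24:v+24,u-24:u+24]
m=((q.min(2)>45)&(q.max(2)-q.min(2)<25)).astype(np.uint8)
n,l,st,c=cv2.connectedComponentsWithStats(m)
for i in range(1,n):
    if st[i,4]>30: print(st[i],wz(s,d,c[i][0]+u-24,c[i][1]+v-24,.117).round(4))
for r in q[::2]: print(''.join(' .:-=+*#%@'[min(9,int(x.mean()/22))] for x in r))
```

```text
[0.46003821 0.23202261 0.18359313]
[  0   0  10  14 129] [0.4447 0.2222 0.117 ]
[43  0  5 14 60] [0.4519 0.2492 0.117 ]
[ 15  14  24  22 418] [0.4614 0.2334 0.117 ]
========-:. ......................:::::::..=+***
---------:                                .:=***
---------.                                 .=***
++======-.                                 .=+**
**++***+-.                  ................:=**
*******+-.                  .. .............:=**
*******+-.                .     ............:=**
--------.           ..:::---:::..............---
--------.         .:----=-------==:..........:--
--------.       .:-------------=+**=:........:--
=======-:      .:---------------=+**+:......:-==
++++++++-.     :-----------------=***=:.....:=+*
++++++*+=.    .:-----------------=+**+:.....-++*
++++***+=.    .:-----------------==**+:.....-++*
++++***+=.     .:---------------+***+-......-+++
*+++++++=.      .-------------=+***+=:......-+++
***+++++-.       .::----------+**+=:........-+++
*******+=.   ....   .::--------=-:..........-+++
********+-.................................:=**+
#*********+++++++++++++++++++++********+++++****
#************************##############*********
##**********************###############*********
###******##*************##############**********
#############*************############**********
```

The gauge stands upright: its button is at (0.461, 0.233) at full height, right over the green well at (0.4615, 0.232). The gripper is clear of it.

```bash
python3 -c "
from rig import manip
print(manip.sign_off())"
```

```text
the job is handed in; nothing more can be done
None
```

The gauge read the keyway at about 14 mm deep (pointer at about 9.9 mm, in the green zone), so I stood it upright in the green stand, let go and handed the job in at about 17 s; no verdict came back.

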